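Stow the worn rear wheels in the lever-lid wheel box

TASK

Put the two wide ribbed wheels from the rack onto the wheel box's sloping chute, upright so they roll, one behind the other against the shut lid. Then press the box's lever down and hold the lid raised until both wheels have rolled inside, and ease the lever back up so that the lid shuts without slamming. Move the lid only by its lever, and leave the narrow smooth wheel and everything else where it is.

Things in the scene. Friction and masses are not known exactly. Their poses are not given: they have to be found in the camera images.
- bin: Grey sheet-metal wheel box, fixed, 100 (x) by 160 mm (y), 125 mm high, walls 4 mm; origin at the centre of its underside. Its -y wall is cut down to 76 mm, where an aluminium chute leads in. A steel lid hinged at the +y end covers the top (lid top 130 mm up); its skirt hangs to 82 mm at the -y end and shuts the way in (outer face at box y = -82 mm). The lever stands out from the -x side.
- chute_low (a point): Centre of the chute floor at its lower end, 76 mm above the table (box x = 0, y = -80 mm). The chute is a straight channel rising along the box's -y at 12 degrees, 170 mm long, 40 mm wide between side rails 4 mm thick that stand 15 mm above its floor. Axes as the box's.
- chute_high (a point): Centre of the chute floor at its upper, open end, 111 mm above the table. Axes as the box's.
- lid (a joint): Lid angle: 0 shut, grows as it rises; 1.04 fully raised. It moves at twice the lever's angle and falls shut by itself when the lever is let go; letting go at once makes it slam; it does not if the pad is let up over a second or more (50 mm/s or slower).
- lever (a joint): Lever angle: 0 at rest (arm sloping 0.25 rad upward), grows as pressed, stop at 0.52 rad. Spring-returned: takes about 4 to 10 N at the pad. Pivots about the box's y direction, 96 mm from the pad, 75 mm above the table.
- lever_pad (a point): Centre of the top of the lever's flat pad (40 by 44 mm aluminium plate at the lever's end), which stands about 102 mm out from the box's -x side. Moves with the lever, from about 102 mm above the table at rest to about 54 mm fully pressed.
- rack: Fixed wheel rack, 66 mm (its x) by 218 mm (its y), origin at the centre of its underside: two steel rods along its y, 40 mm apart, tops 17 mm above the table, end plates 24 mm high. Three wheels stand on it side by side, 68 mm apart along its y, their axles along its y, in any order.
- wheel_a_center (a point): Centre of a wide ribbed black rubber wheel with a grey hub, 64 mm diameter, 32 mm wide, about 60 g. Its y axis is the axle (level while the wheel is upright); its other axes turn as it rolls. In the rack its centre is 43 mm above the table.
- wheel_b_center (a point): Centre of the other wide ribbed wheel, identical to the first.
- wheel_narrow_center (a point): Centre of a narrow smooth black wheel, 64 mm diameter, 20 mm wide, y axis the axle. A bystander: it stays in the rack.
- vise: Bench vise, fixed, 120 by 70 mm with a steel screw handle towards its -x, holding a blue shock tower whose top is 140 mm above the table and 110 mm wide. Origin at the centre of its underside.
- gauge: Squat orange stepped ride height gauge, loose, 50 by 50 mm, 42 mm high. Origin at the centre of its underside. Bystander.
- driver: Red-handled hex driver, loose, lying along its x, 200 mm long, 22 mm high. Origin at the middle of its length. Bystander.
- pinion: Steel pinion gear, loose, 29 mm diameter, 16 mm high. Origin at the centre of its underside. Bystander.
- damper: Small coil-over shock absorber, loose, standing upright near the chute's upper end, 24 mm diameter, 75 mm high. Origin at the centre of its underside. Bystander.
- oil: Small closed bottle, loose, 36 mm diameter, 85 mm high. Origin at the centre of its underside. Bystander.
Things that resemble listed ones, but are neither listed nor needed, are in the scene too. Leave any pink look-alike of the part that bears wheel_a_center alone. Leave any white look-alike of the part that bears wheel_b_center alone.

How it is judged:
On the way, in this order (a step that is already met when the one before it is completed fails the run):
1. both wide wheels stand upright on the chute, let go and at rest, with the lid shut (value of joint lid below 0.1 rad and x of wheel_a_center in the frame of bin between -0.015 and 0.015 m and y of wheel_a_center in the frame of bin between -0.25 and -0.1 m and z of wheel_a_center in the frame of bin between 0.095 and 0.165 m and angle between the y axis of each of wheel_a_center, wheel_b_center and the x axis of bin, either way round below 0.3 rad and linear speed of each of wheel_a, wheel_b below 0.03 m/s and contact force between the fingers and wheel_a below 0.1 N and x of wheel_b_center in the frame of bin between -0.015 and 0.015 m and y of wheel_b_center in the frame of bin between -0.25 and -0.1 m and z of wheel_b_center in the frame of bin between 0.095 and 0.165 m and contact force between the fingers and wheel_b below 0.1 N), for 0.2 s.
2. the lever holds the lid raised (lid above 0.6 rad) with both wide wheels inside the box (value of joint lid above 0.6 rad and x of wheel_a_center in the frame of bin between -0.046 and 0.046 m and y of wheel_a_center in the frame of bin between -0.078 and 0.078 m and z of each of wheel_a_center, wheel_b_center in the frame of bin below 0.11 m and x of wheel_b_center in the frame of bin between -0.046 and 0.046 m and y of wheel_b_center in the frame of bin between -0.078 and 0.078 m), for 0.2 s.
At the end, for the whole second after the job is handed in: The lid is shut (within 0.06 rad), both wide ribbed wheels lie at rest inside the box under it, and everything else is within 30 mm of where it was (value of joint lid below 0.06 rad and x of wheel_a_center in the frame of bin between -0.046 and 0.046 m and y of wheel_a_center in the frame of bin between -0.078 and 0.078 m and z of each of wheel_a_center, wheel_b_center in the frame of bin below 0.11 m and x of wheel_b_center in the frame of bin between -0.046 and 0.046 m and y of wheel_b_center in the frame of bin between -0.078 and 0.078 m and linear speed of each of wheel_a, wheel_b below 0.03 m/s); the robot touches nothing.
It fails at once if the lid slams or is thrown (closes faster than 4.5 rad/s) (velocity of joint lid below -4.5 rad/s).
It fails at once if the robot touches the lid itself (contact force between any of the fingers, the arm and lid above 1 N).
It fails at once if a bystander is moved more than 30 mm (distance of any of wheel_narrow_center, gauge, driver, pinion, oil, damper from where it was at the start of the episode above 0.03 m).
It also fails if it takes over 67 s, if anything falls off the work surface, if the arm or the gripper's body presses on something with over 40 N, if the wrist force passes 120 N, or if a joint passes its speed limit or range.

ROBOT

A 7-joint arm with a two-finger parallel gripper is mounted at the origin on the work surface. World frame = base frame: x ahead of the robot, y to its left, z up, the work surface at z = 0. Lengths are in m, angles in rad, forces in N, time in s.
With the tool pointing down it reaches from about 0.425 to 0.825 m from the base axis. Payload 3.6 kg.
Tool frame: the origin (TCP) lies at the very end of the fingers, on their centre line; the grasp point (between the pads) lies behind it (ctrl.grip_depth is the z of the grasp point in the tool frame, in m); z points along the fingers, y is the direction in which the jaws open and shut (so a half turn about z gives the same grasp; the last joint's range is limited). The gripper opens to 85 mm and grips with 20 to 120 N. Pads are 22 mm wide; open, the fingers measure 114 mm over their backs; the gripper's body (76 mm by 85 mm) begins 54 mm behind the grasp point. The pads swing forward as they close: fully open they stand 13 mm farther back than shut.
Start: joints at [1.075, 0.615, -0.013, 1.423, 0.008, 1.103, -0.04], TCP at [0.294, -0.58, 0.231] pointing down, gripper open.
Joint ranges: [-3.12, 3.12], [-0.3, 2.06], [-1.34, 1.32], [0.26, 2.42], [-1.36, 4.5], [0.01, 1.98], [-2.84, 2.84]. Speed limits (rad/s): [2.79, 2.79, 3.14, 3.14, 3.14, 3.14, 3.14].

INTERFACE

Orientations are given as a unit quaternion [x, y, z, w].
In Python, from bench import read_state, capture, job, outline_of, ctrl gives the robot as it stands.
- The arm moves only by the tool arm_command, never from a script. Its argument "steps" is a list of rows, each a list of 5 numbers: the shift along the tool's x, y, z in mm, then the turn about the tool's z in rad, then the closure, from 0 (fully open) to 1 (shut). A call has 1 to 8 rows; each row shifts and turns the commanded pose from where the row before left it, along the tool's axes as they then stand; what a row does not reach is not made up. A row lasts 1/12 s, in which the tool goes at most 41.7 mm and 7.16 degrees, less where a joint would pass 70% of its speed; a pose out of reach is approached as far as the arm can. A call is refused whole if a number of a shift passes 41.7 or a number of a turn 0.125, either way. A call with a gripper value outside its range is refused whole. The fingers move at their own pace and stop on an object; "newtons" is the grip in N (left out, the last holds). Time passes only in rows, so rows that do not move let the fingers close. It gives the time, the measured TCP pose, the force and the opening at its end, in the units of the state.
- read_state(): the state, without advancing time (a new reading comes with each control period).
- capture(name): name is "side" or "top"; returns a dict with "color" (400x640x3 uint8, red, green, blue), "mtx" (3x3 intrinsics, pixels), "R" (3x3) and "t" (3): a world point X has camera coordinates R X + t. Camera axes: x right, y down, z forward; pixel columns grow to the right and rows downward; lengths in m; the calibration is good to about 2 mm. A picture is of the moment at which its call begins. There is no depth.
- job.finish_job(): hands the job in, once; it reports no verdict.
Trained networks look in the newest picture that a camera, given by its name, has taken for a name from the list of things; names that differ only in an ending like _2 or _b are one class to them, and where a whole thing is asked for, a point or a joint stands for the part that bears it (a point fixed in the world has none). Each returns a list of dicts, best first, with "conf" (0 to 1); they miss things now and then, are a little off and sometimes report something else, mostly with a low value. They report only what shows in the picture. A call takes as long as a camera call. They do not tell look-alikes from the thing itself.
- outline_of(camera, name): "mask" (400x640 bool, what is visible of it) and "bbox" ([left, top, right, bottom] in pixels, round what is visible of it).
The state is a dict: "t": time; "joints": joint angles; "dq": joint speeds; "tau": joint torques, N m; "eef_pos": TCP position; "eef_rot": TCP orientation; "force": force on the tool from outside, world axes, zero at the start; "wrist_torque": the same for the moment, N m; "opening": finger opening in m.
Only numpy, scipy, OpenCV 4.12 (cv2) and the standard library are available. Lean on these libraries where they do the work, as an engineer would, in place of code of your own. Each camera call takes 0.05 s, during which the arm holds its last target. There are 200 camera calls.

## Working session

There is one attempt and no reset: what is moved stays moved. The work goes in short steps, Python scripts to look and compute and a tool call to move; the robot and the scene stay as the last step left them, time stands still between calls to the robot, and variables do not carry over. Pictures are saved under pics/ and viewed, about 8 in all and at most 12, crops included, and the job is handed in when it is done.

Besides the shell and the picture viewer there is one more tool, called after "Emit:" as name(argument=value, ...) on one line, values as JSON. arm_command: Moves the arm, as the interface text tells. Its arguments: {"type":"object","properties":{"steps":{"type":"array"},"newtons":{"type":"number"}},"required":["steps"]}

```bash
ls; mkdir -p pics; python3 - <<'E'
from bench import *
import cv2,numpy as np,pickle
s=read_state();print({k:np.round(v,3).tolist() for k,v in s.items()});print(ctrl.grip_depth)
D={}
for c in("side","top"):
    p=capture(c);D[c]=p;cv2.imwrite(f"pics/{c}0.png",p["color"][:,:,::-1])
    print(c,p["mtx"].tolist(),np.round(-p["R"].T@p["t"],3),np.round(p["R"],3).tolist())
    for n in["bin","rack","wheel_a_center","wheel_narrow_center","lever_pad","lid","damper","oil","gauge","driver","pinion","vise"]:
        for o in outline_of(c,n):
            ys,xs=np.nonzero(o["mask"]);print(c,n,round(o["conf"],2),np.round(o["bbox"]).tolist(),len(xs),xs.mean().round(1) if len(xs) else 0,ys.mean().round(1) if len(xs) else 0)
pickle.dump(D,open("d0.pkl","wb"))
E
```

```text
pics
{'t': 0.0, 'joints': [1.074, 0.616, -0.013, 1.425, 0.008, 1.103, -0.04], 'dq': [-0.001, -0.0, -0.0, 0.002, 0.001, 0.001, 0.001], 'tau': [-0.0, -46.921, 0.259, -17.103, 0.01, 0.01, 0.0], 'eef_pos': [0.294, -0.579, 0.23], 'eef_rot': [0.973, 0.233, -0.0, -0.001], 'force': [-0.148, 0.127, -0.556], 'wrist_torque': [-0.025, 0.002, -0.008], 'opening': 0.086}
-0.0187
side [[504.2973654692378, 0.0, 317.8363361622037], [0.0, 504.2973654692378, 201.83646815573644], [0.0, 0.0, 1.0]] [0.061 0.626 0.962] [[-0.776, -0.63, -0.013], [-0.456, 0.576, -0.679], [0.435, -0.521, -0.734]]
side bin 0.71 [227.0, 180.0, 366.0, 310.0] 7959 291.2 242.6
side rack 0.81 [374.0, 142.0, 420.0, 196.0] 291 391.7 184.5
side wheel_a_center 0.89 [357.0, 124.0, 376.0, 148.0] 421 364.9 133.9
side wheel_a_center 0.64 [399.0, 128.0, 424.0, 154.0] 388 410.7 140.2
side lever_pad 0.76 [282.0, 271.0, 321.0, 305.0] 536 299.5 291.0
side lid 0.67 [235.0, 203.0, 318.0, 264.0] 2880 274.3 233.4
side damper 0.65 [324.0, 158.0, 333.0, 184.0] 207 326.0 170.5
side oil 0.95 [175.0, 310.0, 201.0, 345.0] 488 186.7 327.9
side gauge 0.55 [
[... 727 characters left out ...]
2.0] 424 453.9 218.8
top wheel_narrow_center 0.48 [400.0, 224.0, 415.0, 248.0] 279 406.4 234.6
top lever_pad 0.89 [224.0, 248.0, 247.0, 293.0] 407 237.2 274.0
top lever_pad 0.49 [445.0, 205.0, 464.0, 233.0] 417 453.9 218.7
top lid 0.61 [226.0, 197.0, 296.0, 248.0] 2707 258.9 221.6
top oil 0.74 [162.0, 216.0, 184.0, 235.0] 247 171.9 225.4
top oil 0.59 [386.0, 205.0, 469.0, 249.0] 410 420.0 230.5
top gauge 0.81 [352.0, 265.0, 373.0, 285.0] 377 361.1 274.8
top driver 0.54 [226.0, 198.0, 292.0, 246.0] 2581 258.2 221.9
top pinion 0.71 [258.0, 255.0, 265.0, 284.0] 225 259.1 268.5
top pinion 0.7 [160.0, 215.0, 184.0, 231.0] 198 171.6 225.3
top vise 0.85 [366.0, 118.0, 415.0, 172.0] 1449 385.4 143.2
```

```bash
python3 - <<'E'
import cv2
a=cv2.imread("pics/top0.png")[90:330,130:500];cv2.imwrite("pics/t1.png",cv2.resize(a,None,fx=2.15,fy=2.15,interpolation=2))
a=cv2.imread("pics/side0.png")[80:360,150:460];cv2.imwrite("pics/s1.png",cv2.resize(a,None,fx=2.1,fy=2.1,interpolation=2))
E
```

```text
(no output)
```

View pics/t1.png

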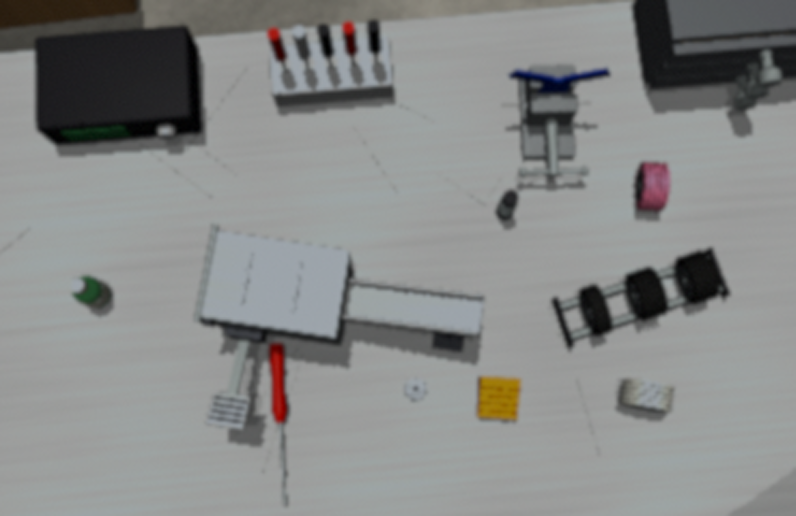

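View pics/s1.png

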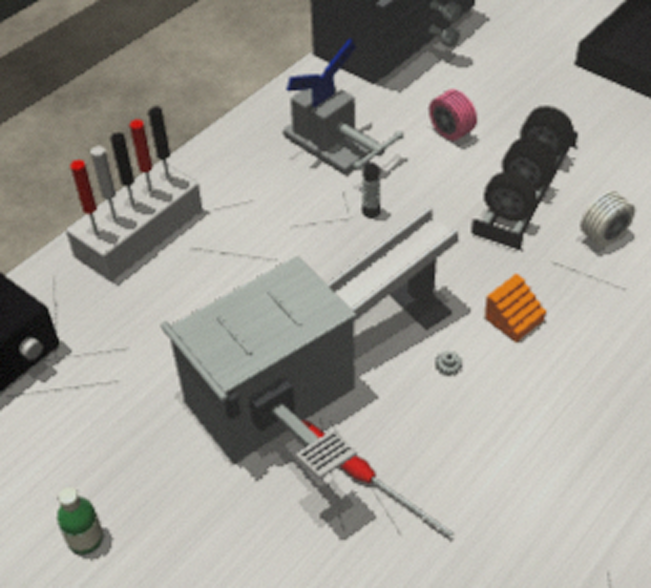

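The top crop shows the rack with the narrow wheel at about (595,309) and the two wide wheels at (646,293) and (699,276). The chute's high end is near (482,315), the lever pad near (230,408), and the pink and white look-alikes stand apart from the rack. Next I'll fit poses.

```bash
cat >h.py <<'E'
import numpy as np,cv2,pickle
from scipy.spatial.transform import Rotation as Ro
from scipy.optimize import least_squares
def proj(c,X):
    X=np.atleast_2d(X)@c["R"].T+c["t"];u=X@c["mtx"].T;return u[:,:2]/u[:,2:]
def back(c,uv,z):
    d=c["R"].T@np.linalg.solve(c["mtx"],[uv[0],uv[1],1]);o=-c["R"].T@c["t"];return o+d*(z-o[2])/d[2]
def box(p,X):
    X=np.atleast_2d(X);a=p[2];M=np.array([[np.cos(a),-np.sin(a),0],[np.sin(a),np.cos(a),0],[0,0,1]]);return X@M.T+[p[0],p[1],0]
def yawtool(s):  # direction of tool x,y in world
    M=Ro.from_quat(s["eef_rot"]).as_matrix();return M
E
python3 - <<'E'
from h import *
D=pickle.load(open("d0.pkl","rb"));T,S=D["top"],D["side"]
t=lambda x,y:(x/2.15+130,y/2.15+90); s=lambda x,y:(x/2.1+150,y/2.1+80)
c,sn=np.cos(np.radians(12)),np.sin(np.radians(12))
hx=[[-.024,-.2432,.126],[.024,-.2432,.126]]
obs=[(T,hx[1],t(484,296)),(T,hx[0],t(481,333)),(S,hx[1],s(431,212)),(S,hx[0],s(457,237)),
 (T,[.024,-.083,.0918],t(350,281)),(T,[-.024,-.083,.0918],t(345,320)),
 ]
f=lambda p:np.concatenate([proj(C,box(p,X))[0]-u for C,X,u in obs])
r=least_squares(f,[.3,.15,0.1]);p=r.x;print("bin",p,np.round(r.fun,1))
print("lid corners top",[np.round((proj(T,box(p,[x,y,.13]))[0]-[130,90])*2.15) for x,y in[(.05,.08),(.05,-.082),(-.05,-.082),(-.05,.08)]])
for z in(.1,.102):print("pad",back(T,t(231,409),z))
P=back(T,t(231,409),.102);print("pad in box",(P-[p[0],p[1],0])@box([0,0,p[2]],np.eye(3)).T.T if 0 else box([0,0,-p[2]],P-[p[0],p[1],0]))
W=[back(T,u,.043) for u in[(453.9,218.8),t(646,293),(406.4,234.6)]];print("wheels",np.round(W,4).tolist())
d=W[0]-W[2];print(np.linalg.norm(d),np.arctan2(d[1],d[0]))
print([proj(S,w)*2.1-[315,168] for w in W])
for n,u in dict(damper=t(508,212),white=t(646,396)).items():print(n,back(T,u,.02))
# overlay
for C,n,sc,o in((T,"t",2.15,(130,90)),(S,"s",2.1,(150,80))):
    im=cv2.imread(f"pics/{n}1.png")
    def pl(X,col):
        q=((proj(C,X)-o)*sc).round().astype(int);cv2.polylines(im,[q],True,col,1)
    hl=[[x,y,z] for x,y,z in[(.05,.08,.13),(.05,-.082,.13),(-.05,-.082,.13),(-.05,.08,.13)]]
    pl(box(p,hl),(0,0,255));pl(box(p,[[.024,-.083,.0918],hx[1],hx[0],[-.024,-.083,.0918]]),(0,255,0))
    pl(box(p,[[-.05,.08,0],[-.05,-.08,0],[-.05,-.08,.076]]),(255,0,255))
    a=(d/np.linalg.norm(d))[:2]; e=np.array([a[1],-a[0]])
    for w in W:
        for k in(-.016,.016):
            pl([np.r_[w[:2]+a*k+e*.032*np.cos(q),.043+.032*np.sin(q)] for q in np.arange(0,6.3,.3)],(0,255,255))
    cv2.imwrite(f"pics/{n}2.png",im)
a=cv2.imread("pics/t2.png")[200:460,190:740];b=cv2.imread("pics/s2.png")[90:430,160:600]
w=560;g=np.zeros((600,560,3),np.uint8);g[:260,:550]=a;g[260:600,:440]=b;cv2.imwrite("pics/o2.png",g)
E
```

```text
bin [ 0.57204772  0.16184768 -0.24839023] [-0.5  0.7 -1.8  2.4 -0.3 -3.   0.6 -3.3 -0.3 -0.1 -1.2 -0. ]
lid corners top [array([215., 232.]), array([350., 254.]), array([336., 338.]), array([198., 316.])]
pad [0.43505886 0.22417195 0.1       ]
pad [0.4349694  0.22381568 0.102     ]
pad in box [[-0.14810576  0.0263663   0.102     ]]
wheels [[0.549, -0.3585, 0.043], [0.5344, -0.2924, 0.043], [0.5178, -0.2247, 0.043]]
0.13747999800041347 -1.3415906003250073
[array([[544.38085726, 129.85956846]]), array([[526.48204017, 160.96303895]]), array([[508.15393725, 195.3531801 ]])]
damper [ 0.65913116 -0.13441209  0.02      ]
white [ 0.40816534 -0.28013971  0.02      ]
```

View pics/o2.png

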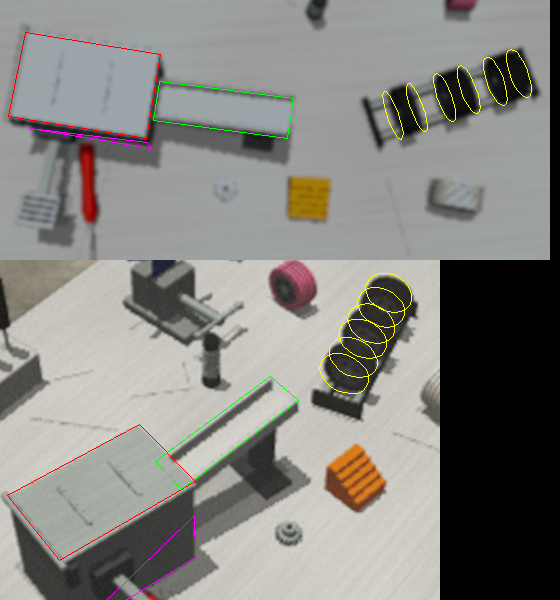

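The fit is good to a few mm: the lid, chute and wheel overlays line up. The side view residual is about 3 px, so I'll check alignment visually at the chute. I'll start with the outermost wide wheel.

```bash
cat >>h.py <<'E'
BIN=np.array([.572,.1618,-.248])
def plan(target,n,yaw=None,s=None):
    from bench import read_state
    s=s or read_state();M=Ro.from_quat(s["eef_rot"]).as_matrix();pos=np.array(s["eef_pos"])
    y=np.arctan2(M[1,1],M[0,1]);d=0 if yaw is None else -((yaw-y+np.pi/2)%np.pi-np.pi/2)
    print("pos",pos.round(4),"yaw y",round(y,3),"turn",round(d,3),"open",round(s["opening"],4),"F",np.round(s["force"],1),"t",round(s["t"],2))
    step=(np.array(target)-pos)/n;rows=[]
    for i in range(n):
        rows.append([*np.round(M.T@step*1e3,1).tolist(),round(d/n,4)]);M=M@Ro.from_rotvec([0,0,d/n]).as_matrix()
    for r in rows:print(r)
E
python3 - <<'E'
from h import *
plan([.549,-.3585,.12],10,-1.3416)
E
```

```text
pos [ 0.2943 -0.5795  0.2313] yaw y -1.101 turn 0.241 open 0.0855 F [-0.4  0.2  0.5] t 1.3
[32.7, -8.2, 11.1, np.float64(0.0241)]
[32.5, -9.0, 11.1, np.float64(0.0241)]
[32.3, -9.7, 11.1, np.float64(0.0241)]
[32.0, -10.5, 11.1, np.float64(0.0241)]
[31.8, -11.3, 11.1, np.float64(0.0241)]
[31.5, -12.0, 11.1, np.float64(0.0241)]
[31.2, -12.8, 11.1, np.float64(0.0241)]
[30.9, -13.5, 11.1, np.float64(0.0241)]
[30.5, -14.3, 11.1, np.float64(0.0241)]
[30.2, -15.0, 11.1, np.float64(0.0241)]
```

Emit:
arm_command(steps=[[32.7,-8.2,11,0.024,0.35],[32.5,-9,11,0.024,0.35],[32.3,-9.7,11,0.024,0.35],[32,-10.5,11,0.024,0.35],[31.8,-11.3,11,0.024,0.35],[31.5,-12,11,0.024,0.35],[31.2,-12.8,11,0.024,0.35],[30.9,-13.5,11,0.024,0.35]], newtons=30)

```text
t: 1.97
eef_pos: [0.4992, -0.4017, 0.143]
eef_rot: [0.99, 0.138, 0.0, 0.0]
force: [0.2, -0.6, 0.2]
opening: 0.0555
```

Emit:
arm_command(steps=[[30.5,-14.3,11,0.024,0.35],[30,-15,11,0.024,0.35],[0,0,0,0,0.35],[0,0,0,0,0.35]])

```text
t: 2.3
eef_pos: [0.551, -0.3547, 0.1201]
eef_rot: [0.993, 0.118, 0.0, -0.001]
force: [-0.3, -1.1, -0.3]
opening: 0.0555
```

```bash
python3 - <<'E'
from h import *
from bench import *
plan([.549,-.3585,.033],3,-1.3416)
W=np.array([.549,-.3585]);a=np.array([np.cos(-1.3416),np.sin(-1.3416)])
ims=[]
for c,b in(("top",(400,130,500,260)),("side",(330,60,450,200))):
    p=capture(c);im=cv2.cvtColor(p["color"],cv2.COLOR_RGB2BGR);l,t,r,bt=b;ims.append(cv2.resize(im[t:bt,l:r],(380,480 if c=="top" else 480),interpolation=2))
cv2.imwrite("pics/a3.png",np.hstack(ims))
E
```

```text
pos [ 0.551  -0.3547  0.1201] yaw y -1.334 turn 0.007 open 0.0555 F [-0.3 -1.1 -0.3] t 2.3
[-0.9, 1.2, 29.0, np.float64(0.0024)]
[-0.9, 1.2, 29.0, np.float64(0.0024)]
[-0.9, 1.2, 29.0, np.float64(0.0024)]
```

View pics/a3.png

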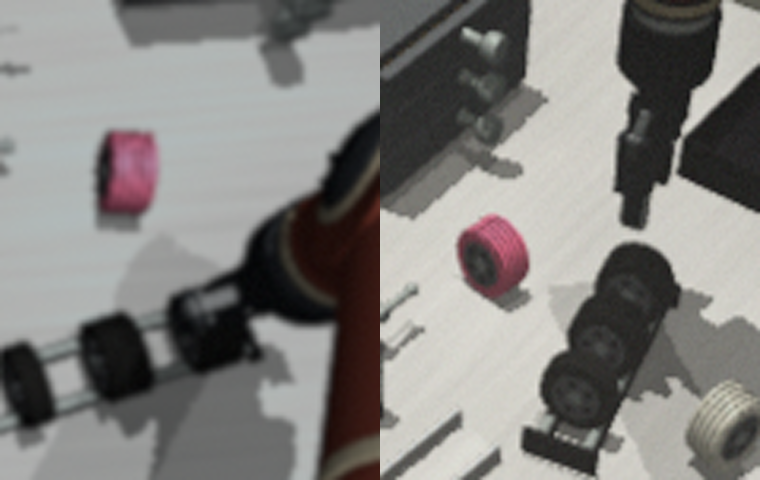

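The fingers are lined up over the outermost wheel. In the left half the gripper is above the wheel at about (210,320). I'll descend now.

Emit:
arm_command(steps=[[-0.9,1.2,22,0.003,0.35],[-0.9,1.2,22,0.003,0.35],[-0.9,1.2,22,0,0.35],[0,0,21,0,0.35],[0,0,0,0,0.35],[0,0,0,0,0.35]])

```text
t: 2.9
eef_pos: [0.545, -0.3643, 0.034]
eef_rot: [0.994, 0.11, -0.001, -0.0]
force: [-1.2, -0.7, -0.1]
opening: 0.0556
```

Emit:
arm_command(steps=[[0,0,0,0,0.8],[0,0,0,0,0.8],[0,0,0,0,0.8],[0,0,0,0,0.8],[0,0,0,0,0.8]])

```text
t: 3.32
eef_pos: [0.5476, -0.3639, 0.0364]
eef_rot: [0.994, 0.112, 0.001, 0.001]
force: [-1.1, -0.9, 6.4]
opening: 0.0315
```

Emit:
arm_command(steps=[[0,0,-20,0,0.8],[0,0,-35,0,0.8],[0,0,-40,0,0.8],[0,0,-40,0,0.8],[0,0,-40,0,0.8],[0,0,0,0,0.8]])

```text
t: 3.82
eef_pos: [0.5514, -0.3656, 0.2198]
eef_rot: [0.994, 0.112, 0.008, 0.006]
force: [1.4, -1.5, 0.5]
opening: 0.0318
```

```bash
python3 - <<'E'
from h import *
t=box(BIN,[0,-.125,.118+.06])[0];print(t)
plan(t,14,-.248)
E
```

```text
[0.54131679 0.04062434 0.178     ]
pos [ 0.5514 -0.3656  0.2198] yaw y -1.347 turn -1.099 open 0.0318 F [ 1.4 -1.5  0.5] t 3.82
[5.7, -28.5, 2.7, np.float64(-0.0785)]
[7.9, -28.0, 2.7, np.float64(-0.0785)]
[10.1, -27.3, 2.7, np.float64(-0.0785)]
[12.2, -26.4, 2.7, np.float64(-0.0785)]
[14.2, -25.3, 2.7, np.float64(-0.0785)]
[16.2, -24.1, 2.7, np.float64(-0.0785)]
[18.0, -22.8, 2.7, np.float64(-0.0785)]
[19.7, -21.3, 2.7, np.float64(-0.0785)]
[21.4, -19.7, 2.7, np.float64(-0.0785)]
[22.8, -18.0, 2.7, np.float64(-0.0785)]
[24.2, -16.1, 2.7, np.float64(-0.0785)]
[25.4, -14.2, 2.7, np.float64(-0.0785)]
[26.4, -12.1, 2.7, np.float64(-0.0785)]
[27.3, -10.0, 2.7, np.float64(-0.0785)]
```

Emit:
arm_command(steps=[[5.7,-28.5,0,-0.0785,0.8],[7.9,-28,0,-0.0785,0.8],[10,-27.3,0,-0.0785,0.8],[12.2,-26.4,0,-0.0785,0.8],[14.2,-25.3,0,-0.0785,0.8],[16.2,-24.1,0,-0.0785,0.8],[18,-22.8,0,-0.0785,0.8],[19.7,-21.3,0,-0.0785,0.8]])

```text
t: 4.48
eef_pos: [0.5404, -0.1288, 0.2095]
eef_rot: [0.91, 0.415, 0.0, 0.0]
force: [0.4, 0.6, -0.5]
opening: 0.0319
```

Emit:
arm_command(steps=[[21.4,-19.7,5,-0.0785,0.8],[22.8,-18,7,-0.0785,0.8],[24.2,-16.1,7,-0.0785,0.8],[25.4,-14.2,7,-0.0785,0.8],[26.4,-12.1,7,-0.0785,0.8],[27.3,-10,7,-0.0785,0.8],[0,0,0,0,0.8],[0,0,0,0,0.8]])

```text
t: 5.15
eef_pos: [0.5356, 0.0466, 0.1691]
eef_rot: [0.788, 0.616, 0.0, -0.001]
force: [-0.2, -0.9, -0.8]
opening: 0.0322
```

```bash
cat >look.py <<'E'
from h import *
from bench import *
import sys
plan(box(BIN,[0,float(sys.argv[2]),float(sys.argv[3])])[0],2,-.248)
s=read_state();M=Ro.from_quat(s["eef_rot"]).as_matrix();print("z axis",M[:,2].round(3),"tcp in box",box([0,0,-BIN[2]],np.array(s["eef_pos"])-[BIN[0],BIN[1],0]).round(4))
ims=[]
for c,b in(("top",(280,180,380,280)),("side",(250,130,370,250))):
    p=capture(c);np.save(f"{c}.npy",p["color"]);im=cv2.cvtColor(p["color"],cv2.COLOR_RGB2BGR);l,t,r,bt=b;ims.append(cv2.resize(im[t:bt,l:r],(400,400),interpolation=2))
cv2.imwrite(f"pics/{sys.argv[1]}.png",np.hstack(ims))
E
python3 look.py a4 -.125 .17
```

```text
pos [0.5356 0.0466 0.1691] yaw y -0.243 turn 0.005 open 0.0322 F [-0.2 -0.9 -0.8] t 5.15
[-2.2, 3.5, -0.5, np.float64(0.0023)]
[-2.2, 3.5, -0.5, np.float64(0.0023)]
z axis [-0.001  0.001 -1.   ] tcp in box [[-0.007  -0.1206  0.1691]]
```

View pics/a4.png

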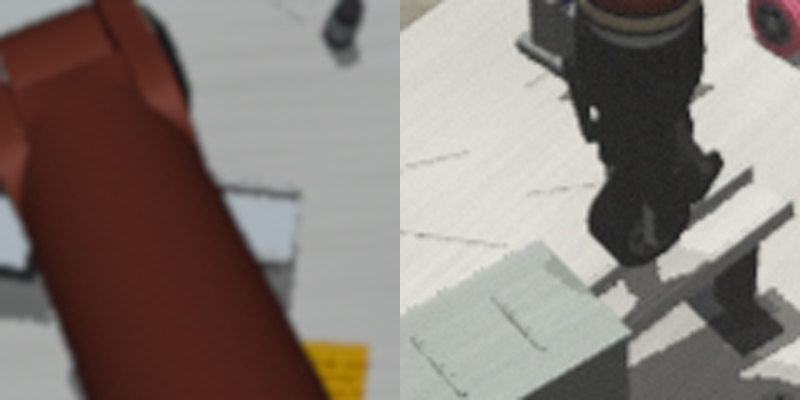

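The arm hides the top view here. The side view at right shows the wheel hanging over the chute near the lid. I'll refine the bin pose using a zoom of the first images, and measure camera bias from the held wheel.

```bash
python3 - <<'E'
from h import *
from bench import *
s=read_state();M=Ro.from_quat(s["eef_rot"]).as_matrix();c=np.array(s["eef_pos"])+[0,0,.0075]
S=capture("side")
for o in outline_of("side","wheel_a_center"):
    ys,xs=np.nonzero(o["mask"]);b=o["bbox"];print(o["conf"],np.round(b,1),xs.mean(),ys.mean(),len(xs))
print("pred",proj(S,c))
a=M[:,1];e=M[:,0]
R=np.array([c+a*k+.032*(e*np.cos(q)+np.array([0,0,1])*np.sin(q)) for k in(-.016,.016) for q in np.arange(0,6.28,.1)]);u=proj(S,R);print("pred bbox",u.min(0),u.max(0))
D=pickle.load(open("d0.pkl","rb"))
out=[]
for n,(l,t,r,b) in(("top",(285,212,361,256)),("side",(298,172,374,236))):
    im=cv2.cvtColor(D[n]["color"],cv2.COLOR_RGB2BGR)[t:b,l:r];z=cv2.resize(im,None,fx=10,fy=10 if n=="top" else 10,interpolation=cv2.INTER_CUBIC) if 0 else cv2.resize(im,None,fx=7,fy=7,interpolation=cv2.INTER_CUBIC)
    for k in range(0,r-l,10):cv2.line(z,(k*7,0),(k*7,6),(0,0,255),1);cv2.putText(z,str(l+k),(k*7,16),0,.35,(0,0,255))
    for k in range(0,b-t,10):cv2.line(z,(0,k*7),(6,k*7),(0,0,255),1);cv2.putText(z,str(t+k),(8,k*7+4),0,.35,(0,0,255))
    out.append(z)
z=np.vstack(out);print(z.shape);cv2.imwrite("pics/z5.png",z[:,:,:]) if z.shape[0]<=600 else cv2.imwrite("pics/z5.png",cv2.resize(z,None,fx=.78,fy=.78,interpolation=cv2.INTER_AREA))
E
```

```text
0.95 [309.1 175.8 330.2 211.1] 315.96078431372547 195.09313725490196 408
0.58 [356.  123.2 375.2 147. ] 365.15449438202245 133.97191011235955 356
0.38 [175.4 310.3 197.7 341.8] 186.79012345679013 327.9053497942387 486
pred [[321.91668944 192.36896919]]
pred bbox [305.53292117 175.8720447 ] [338.18374102 208.7370706 ]
(756, 532, 3)
```

View pics/z5.png

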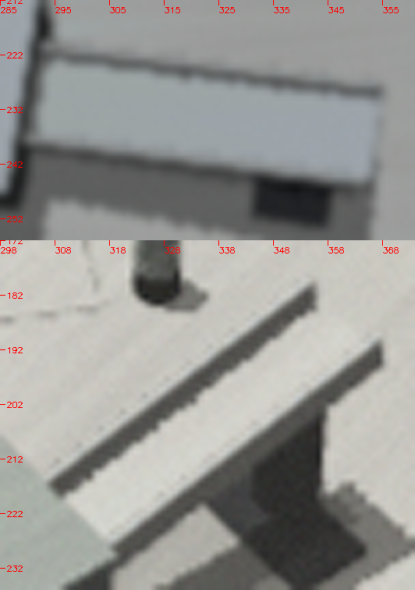

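```bash
python3 - <<'E'
from h import *
D=pickle.load(open("d0.pkl","rb"));T,S=D["top"],D["side"]
k=5.46
t=lambda x,y:(x/k+285-.4,y/k+212-.4); s=lambda x,y:(x/k+298-.4,(y-240)/k+172-.4)
obs=[(T,[.022,-.2432,.126],t(382,93)),(T,[-.022,-.2432,.126],t(370,184)),(T,[.022,-.09,.0933],t(45,52)),(T,[-.022,-.09,.0933],t(30,147)),
(S,[.022,-.2432,.126],s(313,284)),(S,[.020,-.2463,.1113],s(316,307)),(S,[-.024,-.2432,.126],s(380,342)),(S,[-.024,-.2463,.1113],s(382,366)),(S,[.022,-.083,.0918],s(50,485))]
W=[(1,1)]*2+[(.2,1)]*2+[(1,1)]*4+[(.7,.7)]
f=lambda p:np.concatenate([(proj(C,box(p,X))[0]-u)*w for (C,X,u),w in zip(obs,W)])
for nm,i in(("all",range(9)),("top",range(4)),("side",range(4,9))):
    g=lambda p:f(p).reshape(-1,2)[list(i)].ravel()
    r=least_squares(g,[.57,.16,-.25]);print(nm,r.x.round(4),r.fun.round(1), box(r.x,[0,-.12,0]).round(4),box(r.x,[0,-.185,0]).round(4))
E
```

```text
all [ 0.5715  0.1628 -0.243 ] [-0.3  0.3 -0.6  0.9  0.4  0.6  0.3 -0.1  0.1 -1.2  0.9 -1.1  0.7 -0.7
  0.9 -1.3 -4.5  2.1] [[0.5426 0.0463 0.    ]] [[ 0.527  -0.0168  0.    ]]
top [ 0.5716  0.1621 -0.2371] [-0.  -0.4 -0.1  0.3  0.4  0.4  0.4 -0.3] [[0.5434 0.0454 0.    ]] [[ 0.5281 -0.0178  0.    ]]
side [ 0.5679  0.1644 -0.2321] [ 0.1 -0.7  0.9 -0.6  0.9 -0.3  1.1 -0.9 -4.2  2.8] [[0.5403 0.0476 0.    ]] [[ 0.5253 -0.0156  0.    ]]
```

```bash
echo 'BIN=np.array([.571,.1625,-.24])' >>h.py; python3 - <<'E'
from h import *
plan(box(BIN,[0,-.125,.125])[0],3,-.24)
E
```

```text
pos [0.5364 0.0422 0.1695] yaw y -0.251 turn -0.011 open 0.0317 F [ 0.1  0.1 -0.6] t 5.35
[0.1, 1.6, 14.9, np.float64(-0.0037)]
[0.0, 1.6, 14.9, np.float64(-0.0037)]
[0.0, 1.6, 14.9, np.float64(-0.0037)]
```

Emit:
arm_command(steps=[[0,1.6,15,-0.004,0.8],[0,1.6,15,-0.004,0.8],[0,1.6,15,-0.004,0.8],[0,0,0,0,0.8],[0,0,0,0,0.8],[0,0,0,0,0.8]])

```text
t: 5.85
eef_pos: [0.5413, 0.0423, 0.1251]
eef_rot: [0.786, 0.618, 0.0, 0.0]
force: [-0.3, -0.1, -1.4]
opening: 0.0313
```

```bash
python3 - <<'E'
from h import *
plan(box(BIN,[0,-.125,.111])[0],3,-.24)
E
```

```text
pos [0.5413 0.0423 0.1251] yaw y -0.237 turn 0.003 open 0.0313 F [-0.3 -0.1 -1.4] t 5.85
[-0.4, 0.1, 4.7, np.float64(0.0009)]
[-0.4, 0.1, 4.7, np.float64(0.0009)]
[-0.4, 0.1, 4.7, np.float64(0.0009)]
```

Emit:
arm_command(steps=[[0,0,4.5,0,0.8],[0,0,4.5,0,0.8],[0,0,4,0,0.8],[0,0,0,0,0.8],[0,0,0,0,0.8]])

```text
t: 6.27
eef_pos: [0.5406, 0.0429, 0.1112]
eef_rot: [0.785, 0.619, -0.0, -0.0]
force: [0.2, 0.7, -1.1]
opening: 0.0317
```

```bash
python3 look.py a6 -.125 .111
```

```text
pos [0.5406 0.0429 0.1112] yaw y -0.236 turn 0.012 open 0.0317 F [ 0.2  0.7 -1.1] t 6.27
[-0.8, 0.5, 0.1, np.float64(0.0061)]
[-0.8, 0.5, 0.1, np.float64(0.0061)]
z axis [-0. -0. -1.] tcp in box [[-0.0011 -0.1234  0.1112]]
```

View pics/a6.png

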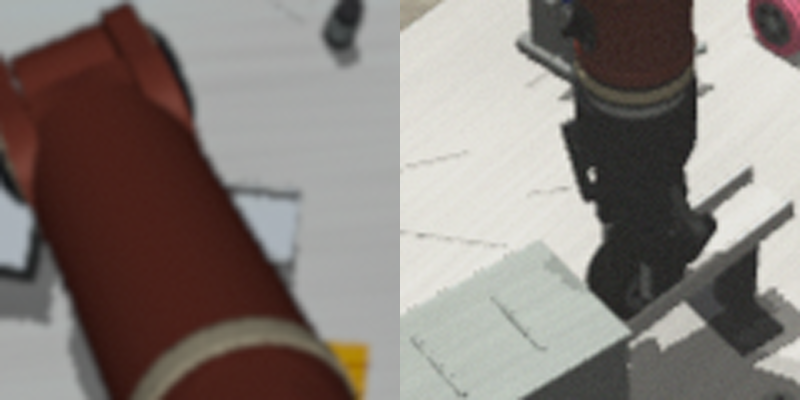

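In the right half the wheel sits between the rails, its bottom hidden by the near rail at about (640,310). No contact yet, so I'll lower slightly and release.

Emit:
arm_command(steps=[[0,0,1,0,0.8],[0,0,1,0,0.8],[0,0,0,0,0.8],[0,0,0,0,0.8]])

```text
t: 6.7
eef_pos: [0.5408, 0.0429, 0.1109]
eef_rot: [0.785, 0.619, 0.0, 0.0]
force: [-3.2, 0.4, 9.9]
opening: 0.0316
```

Emit:
arm_command(steps=[[0,0,0,0,0.6],[0,0,0,0,0.5],[0,0,0,0,0.4],[0,0,0,0,0.4],[0,0,0,0,0.35],[0,0,0,0,0.35]])

```text
t: 7.2
eef_pos: [0.5407, 0.0428, 0.1091]
eef_rot: [0.785, 0.619, -0.0, -0.0]
force: [0.7, -0.1, 0.0]
opening: 0.0557
```

Emit:
arm_command(steps=[[0,0,-10,0,0.35],[0,0,-20,0,0.35],[0,0,-35,0,0.35],[0,0,-35,0,0.35],[0,0,-10,0,0.35],[0,0,0,0,0.35]])

```text
t: 7.7
eef_pos: [0.5431, 0.0433, 0.2234]
eef_rot: [0.785, 0.619, 0.004, 0.002]
force: [0.3, -0.3, 0.2]
opening: 0.0554
```

```bash
python3 - <<'E'
from h import *
W1=np.array([.5344,-.2924])
plan([.534,-.2925,.12],13,-1.3416)
E
```

```text
pos [0.5431 0.0433 0.2234] yaw y -0.236 turn 1.106 open 0.0554 F [ 0.3 -0.3  0.2] t 7.7
[-25.3, 5.3, 7.9, np.float64(0.085)]
[-24.8, 7.4, 7.9, np.float64(0.085)]
[-24.0, 9.5, 7.9, np.float64(0.085)]
[-23.1, 11.5, 7.9, np.float64(0.085)]
[-22.1, 13.4, 7.9, np.float64(0.085)]
[-20.9, 15.3, 7.9, np.float64(0.085)]
[-19.5, 17.0, 7.9, np.float64(0.085)]
[-18.0, 18.6, 7.9, np.float64(0.085)]
[-16.3, 20.0, 7.9, np.float64(0.085)]
[-14.6, 21.3, 7.9, np.float64(0.085)]
[-12.7, 22.5, 7.9, np.float64(0.085)]
[-10.8, 23.5, 7.9, np.float64(0.085)]
[-8.7, 24.3, 7.9, np.float64(0.085)]
```

Emit:
arm_command(steps=[[-25.3,5.3,0,0.085,0.35],[-24.8,7.4,0,0.085,0.35],[-24,9.5,0,0.085,0.35],[-23.1,11.5,0,0.085,0.35],[-22.1,13.4,0,0.085,0.35],[-20.9,15.3,5,0.085,0.35],[-19.5,17,10,0.085,0.35],[-18,18.6,15,0.085,0.35]])

```text
t: 8.37
eef_pos: [0.5344, -0.1652, 0.1887]
eef_rot: [0.948, 0.32, 0.0, 0.0]
force: [1.0, -1.2, 0.0]
opening: 0.0555
```

Emit:
arm_command(steps=[[-16.3,20,15,0.085,0.35],[-14.6,21.3,15,0.085,0.35],[-12.7,22.5,15,0.085,0.35],[-10.8,23.5,15,0.085,0.35],[-8.7,24.3,13,0.085,0.35],[0,0,0,0,0.35],[0,0,0,0,0.35],[0,0,0,0,0.35]])

```text
t: 9.03
eef_pos: [0.5304, -0.2917, 0.1152]
eef_rot: [0.993, 0.115, -0.001, -0.001]
force: [0.4, 0.9, 0.3]
opening: 0.0556
```

```bash
python3 - <<'E'
from h import *
from bench import *
plan([.534,-.2925,.034],4,-1.3416)
ims=[]
for c,b in(("top",(285,140,485,260)),("side",(290,110,450,240))):
    p=capture(c);im=cv2.cvtColor(p["color"],cv2.COLOR_RGB2BGR);l,t,r,bt=b;ims.append(cv2.resize(im[t:bt,l:r],(400 if c=="side" else 400,300),interpolation=2))
cv2.imwrite("pics/a7.png",np.hstack(ims))
E
```

```text
pos [ 0.5304 -0.2917  0.1152] yaw y -1.34 turn 0.002 open 0.0556 F [0.4 0.9 0.3] t 9.03
[0.9, 0.5, 20.3, np.float64(0.0004)]
[0.9, 0.5, 20.3, np.float64(0.0004)]
[0.9, 0.5, 20.3, np.float64(0.0004)]
[0.9, 0.4, 20.3, np.float64(0.0004)]
```

View pics/a7.png

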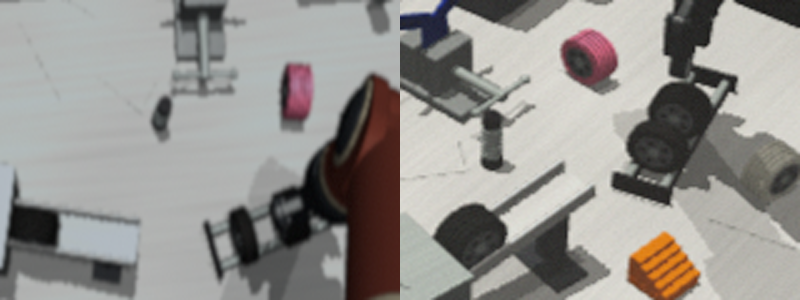

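The first wheel stands upright on the chute against the lid, at about (35,227) in the top half. The gripper is over the middle wheel and the narrow wheel has not moved.

Emit:
arm_command(steps=[[0.9,0.5,20,0,0.35],[0.9,0.5,20,0,0.35],[0.9,0.5,20,0,0.35],[0.9,0.5,20,0,0.35],[0,0,0,0,0.35],[0,0,0,0,0.35],[0,0,0,0,0.35]])

```text
t: 9.72
eef_pos: [0.5359, -0.2937, 0.0376]
eef_rot: [0.993, 0.115, 0.001, 0.0]
force: [0.6, -0.3, -0.4]
opening: 0.0551
```

Emit:
arm_command(steps=[[0,0,0,0,0.8],[0,0,0,0,0.8],[0,0,0,0,0.8],[0,0,0,0,0.8],[0,0,0,0,0.8]])

```text
t: 10.13
eef_pos: [0.5358, -0.2944, 0.0379]
eef_rot: [0.993, 0.115, 0.001, 0.001]
force: [-0.3, 1.4, 6.4]
opening: 0.0314
```

Emit:
arm_command(steps=[[0,0,-20,0,0.8],[0,0,-35,0,0.8],[0,0,-40,0,0.8],[0,0,-40,0,0.8],[0,0,-40,0,0.8],[0,0,0,0,0.8],[0,0,0,0,0.8]])

```text
t: 10.72
eef_pos: [0.5361, -0.2951, 0.2146]
eef_rot: [0.993, 0.115, 0.003, 0.002]
force: [0.6, -0.6, -0.8]
opening: 0.0318
```

```bash
python3 - <<'E'
from h import *
t=box(BIN,[0,-.190,.2])[0];print(t)
plan(t,13,-.24)
E
```

```text
[ 0.5258365  -0.02205422  0.2       ]
pos [ 0.5361 -0.2951  0.2146] yaw y -1.341 turn -1.101 open 0.0318 F [ 0.6 -0.6 -0.8] t 10.72
[4.0, -20.6, 1.0, np.float64(-0.0847)]
[5.7, -20.2, 1.0, np.float64(-0.0847)]
[7.4, -19.7, 1.0, np.float64(-0.0847)]
[9.1, -19.0, 1.0, np.float64(-0.0847)]
[10.6, -18.1, 1.0, np.float64(-0.0847)]
[12.1, -17.2, 1.0, np.float64(-0.0847)]
[13.5, -16.1, 1.0, np.float64(-0.0847)]
[14.9, -14.9, 1.0, np.float64(-0.0847)]
[16.1, -13.6, 1.0, np.float64(-0.0847)]
[17.1, -12.2, 1.0, np.float64(-0.0847)]
[18.1, -10.7, 1.0, np.float64(-0.0847)]
[19.0, -9.1, 1.0, np.float64(-0.0847)]
[19.7, -7.5, 1.0, np.float64(-0.0847)]
```

Emit:
arm_command(steps=[[4,-20.6,0,-0.0847,0.8],[5.7,-20.2,0,-0.0847,0.8],[7.4,-19.7,0,-0.0847,0.8],[9,-19,0,-0.0847,0.8],[10.6,-18,0,-0.0847,0.8],[12,-17.2,0,-0.0847,0.8],[13.5,-16,0,-0.0847,0.8],[14.9,-14.9,0,-0.0847,0.8]])

```text
t: 11.38
eef_pos: [0.5267, -0.1251, 0.2095]
eef_rot: [0.898, 0.44, -0.002, -0.001]
force: [-0.1, -0.4, -0.2]
opening: 0.0321
```

Emit:
arm_command(steps=[[16,-13.6,5,-0.0847,0.8],[17,-12.2,10,-0.0847,0.8],[18,-10.7,10,-0.0847,0.8],[19,-9,10,-0.0847,0.8],[19.7,-7.5,10,-0.0847,0.8],[0,0,0,0,0.8],[0,0,0,0,0.8],[0,0,0,0,0.8]])

```text
t: 12.05
eef_pos: [0.5234, -0.0225, 0.1655]
eef_rot: [0.787, 0.617, -0.001, -0.0]
force: [0.2, -0.2, -0.3]
opening: 0.0319
```

```bash
python3 - <<'E'
from h import *
plan(box(BIN,[0,-.19,.14])[0],3,-.24)
E
```

```text
pos [ 0.5234 -0.0225  0.1655] yaw y -0.242 turn -0.002 open 0.0319 F [ 0.2 -0.2 -0.3] t 12.05
[0.3, 0.8, 8.5, np.float64(-0.0005)]
[0.3, 0.8, 8.5, np.float64(-0.0005)]
[0.3, 0.8, 8.5, np.float64(-0.0005)]
```

Emit:
arm_command(steps=[[0.3,0.8,8.5,0,0.8],[0.3,0.8,8.5,0,0.8],[0.3,0.8,8.5,0,0.8],[0,0,0,0,0.8],[0,0,0,0,0.8],[0,0,0,0,0.8]])

```text
t: 12.55
eef_pos: [0.5266, -0.0212, 0.1407]
eef_rot: [0.787, 0.617, -0.0, -0.0]
force: [-0.1, -0.1, 0.2]
opening: 0.0317
```

```bash
python3 - <<'E'
from h import *
plan(box(BIN,[0,-.19,.129])[0],3,-.24)
E
```

```text
pos [ 0.5266 -0.0212  0.1407] yaw y -0.24 turn -0.0 open 0.0317 F [-0.1 -0.1  0.2] t 12.55
[-0.3, -0.2, 3.9, np.float64(-0.0)]
[-0.3, -0.2, 3.9, np.float64(-0.0)]
[-0.3, -0.2, 3.9, np.float64(-0.0)]
```

Emit:
arm_command(steps=[[0,0,4,0,0.8],[0,0,4,0,0.8],[0,0,3.5,0,0.8],[0,0,1,0,0.8],[0,0,0,0,0.8],[0,0,0,0,0.8]])

```text
t: 13.05
eef_pos: [0.5266, -0.0211, 0.1283]
eef_rot: [0.787, 0.617, 0.0, -0.0]
force: [-0.5, -0.3, -0.3]
opening: 0.0318
```

Emit:
arm_command(steps=[[0,0,1,0,0.8],[0,0,1,0,0.8],[0,0,0,0,0.8],[0,0,0,0,0.8]])

```text
t: 13.38
eef_pos: [0.5269, -0.0211, 0.1272]
eef_rot: [0.787, 0.617, 0.0, 0.0]
force: [-1.0, 0.2, 5.7]
opening: 0.0317
```

Contact was made where predicted, so I'll release and withdraw.

Emit:
arm_command(steps=[[0,0,0,0,0.6],[0,0,0,0,0.5],[0,0,0,0,0.4],[0,0,0,0,0.4],[0,0,0,0,0.35],[0,0,0,0,0.35]])

```text
t: 13.88
eef_pos: [0.5265, -0.0211, 0.1262]
eef_rot: [0.787, 0.617, -0.0, -0.0]
force: [0.3, 0.2, -1.3]
opening: 0.0556
```

Emit:
arm_command(steps=[[0,0,-10,0,0.35],[0,0,-20,0,0.35],[0,0,-30,0,0.35],[0,0,-30,0,0.35],[0,0,-10,0,0.35],[0,0,0,0,0.35]])

```text
t: 14.38
eef_pos: [0.5286, -0.021, 0.2299]
eef_rot: [0.787, 0.617, 0.003, 0.002]
force: [0.9, 0.5, -0.5]
opening: 0.0552
```

```bash
python3 - <<'E'
from h import *
from bench import *
D=pickle.load(open("d0.pkl","rb"));T,S=D["top"],D["side"]
t=lambda x,y:(x/2.15+130-.3,y/2.15+90-.3); s=lambda x,y:(x/2.1+150-.3,y/2.1+80-.3)
# pad triangulation: top crop (231,409), side crop (325,452); mask centroids
for ut,us in((t(231,409),s(326,453)),((237.2,274),(299.5,291)),):
    r=least_squares(lambda X:np.concatenate([proj(T,X)[0]-ut,proj(S,X)[0]-us]),[.43,.22,.1]);print("pad",r.x.round(4),r.fun.round(1),box([0,0,-BIN[2]],r.x-[BIN[0],BIN[1],0]).round(4))
print("expected",proj(S,[.435,.2238,.102]))
g=box(BIN,[-.152,.026,.19])[0];print(g)
plan(g,10,-.24)
ims=[]
for c,b in(("top",(270,180,370,280)),("side",(250,130,370,250))):
    p=capture(c);im=cv2.cvtColor(p["color"],cv2.COLOR_RGB2BGR);l,t,r,bt=b;ims.append(cv2.resize(im[t:bt,l:r],(400,400),interpolation=2))
cv2.imwrite("pics/a8.png",np.hstack(ims))
E
```

```text
pad [0.4351 0.2253 0.0938] [ 0.3  0.4 -0.4 -0.1] [[-0.1469  0.0287  0.0938]]
pad [0.45   0.2244 0.0943] [ 0.2  0.3 -0.3 -0.1] [[-0.1322  0.0314  0.0943]]
expected [[304.97553823 292.62764083]]
[0.4295369  0.22388559 0.19      ]
pos [ 0.5286 -0.021   0.2299] yaw y -0.24 turn 0.0 open 0.0552 F [ 0.9  0.5 -0.5] t 14.38
[21.4, -15.5, 3.9, np.float64(0.0)]
[21.4, -15.5, 3.9, np.float64(0.0)]
[21.4, -15.5, 3.9, np.float64(0.0)]
[21.4, -15.5, 3.9, np.float64(0.0)]
[21.4, -15.5, 3.9, np.float64(0.0)]
[21.4, -15.5, 3.9, np.float64(0.0)]
[21.4, -15.5, 3.9, np.float64(0.0)]
[21.4, -15.5, 3.9, np.float64(0.0)]
[21.4, -15.5, 3.9, np.float64(0.0)]
[21.4, -15.5, 3.9, np.float64(0.0)]
```

View pics/a8.png

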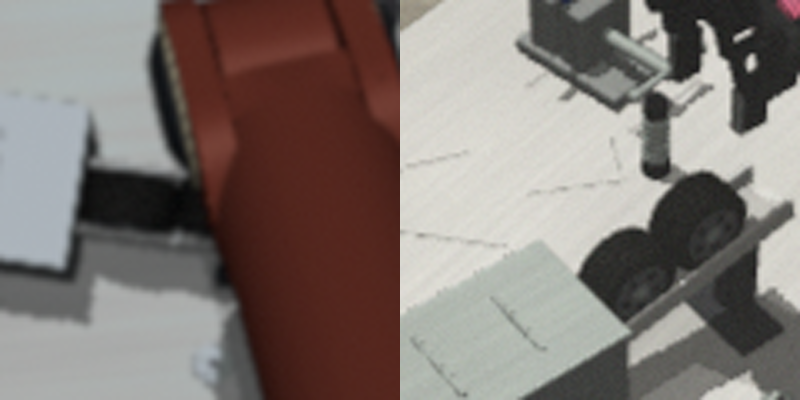

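Both wide wheels stand upright on the chute, one behind the other against the shut lid, at about (625,270) and (700,225) in the right half. Now I'll go to the lever pad with the gripper closed.

Emit:
arm_command(steps=[[21.2,-15,0,0,0.7],[21.2,-15,0,0,1],[21.2,-15,0,0,1],[21.2,-15,0,0,1],[21.2,-15,0,0,1],[21.2,-15,0,0,1],[21.2,-15,0,0,1],[21.2,-15,0,0,1]])

```text
t: 15.15
eef_pos: [0.4484, 0.1725, 0.2244]
eef_rot: [0.787, 0.617, -0.002, -0.001]
force: [0.4, 0.8, -0.1]
opening: -0.0002
```

Emit:
arm_command(steps=[[21.2,-15,10,0,1],[21.2,-15,20,0,1],[0,0,30,0,1],[0,0,30,0,1],[0,0,0,0,1],[0,0,0,0,1]])

```text
t: 15.65
eef_pos: [0.4294, 0.2193, 0.1343]
eef_rot: [0.787, 0.618, -0.003, -0.001]
force: [-0.3, 0.5, 0.6]
opening: 0.0
```

```bash
python3 - <<'E'
from h import *
plan([.433,.225,.115],3,-.24)
E
```

```text
pos [0.4294 0.2193 0.1343] yaw y -0.24 turn 0.0 open 0.0 F [-0.3  0.5  0.6] t 15.65
[2.2, 0.8, 6.4, np.float64(0.0001)]
[2.2, 0.8, 6.4, np.float64(0.0001)]
[2.2, 0.8, 6.4, np.float64(0.0001)]
```

Emit:
arm_command(steps=[[2.2,0.8,6,0,1],[2.2,0.8,6,0,1],[2.2,0.8,6,0,1],[0,0,6,0,1],[0,0,5,0,1],[0,0,5,0,1],[0,0,5,0,1],[0,0,5,0,1]])

```text
t: 16.32
eef_pos: [0.4341, 0.2267, 0.0926]
eef_rot: [0.786, 0.618, -0.0, -0.0]
force: [-2.7, 1.0, 5.7]
opening: -0.0002
```

Emit:
arm_command(steps=[[0,0,5,0,1],[0,0,5,0,1],[0,0,5,0,1],[0,0,5,0,1],[0,0,5,0,1],[0,0,5,0,1]])

```text
t: 16.82
eef_pos: [0.4341, 0.2268, 0.0625]
eef_rot: [0.786, 0.618, -0.0, -0.0]
force: [-2.5, 0.0, 5.6]
opening: -0.0001
```

Emit:
arm_command(steps=[[0,0,3,0,1],[0,0,2,0,1],[0,0,0,0,1],[0,0,0,0,1],[0,0,0,0,1],[0,0,0,0,1],[0,0,0,0,1],[0,0,0,0,1]])

```text
t: 17.48
eef_pos: [0.4349, 0.2266, 0.0578]
eef_rot: [0.787, 0.618, 0.0, -0.0]
force: [-1.9, 1.4, 4.4]
opening: 0.0002
```

Emit:
arm_command(steps=[[0,0,0,0,1],[0,0,0,0,1],[0,0,0,0,1],[0,0,0,0,1],[0,0,0,0,1],[0,0,0,0,1],[0,0,0,0,1],[0,0,0,0,1]])

```text
t: 18.15
eef_pos: [0.4349, 0.2266, 0.0578]
eef_rot: [0.787, 0.618, 0.0, -0.0]
force: [-1.8, 0.5, 5.9]
opening: -0.0002
```

```bash
cat >l2.py <<'E'
from h import *
from bench import *
import sys
ims=[]
for c,b in(("top",(210,150,370,310)),("side",(210,140,390,320))):
    p=capture(c);im=cv2.cvtColor(p["color"],cv2.COLOR_RGB2BGR);l,t,r,bt=b;ims.append(cv2.resize(im[t:bt,l:r],(400,400),interpolation=2))
    for o in outline_of(c,"wheel_a_center"):print(c,round(o["conf"],2),np.round(o["bbox"]))
cv2.imwrite(f"pics/{sys.argv[1]}.png",np.hstack(ims))
E
python3 l2.py a9
```

```text
top 0.7 [424. 164. 444. 190.]
side 0.59 [260. 250. 268. 263.]
```

View pics/a9.png

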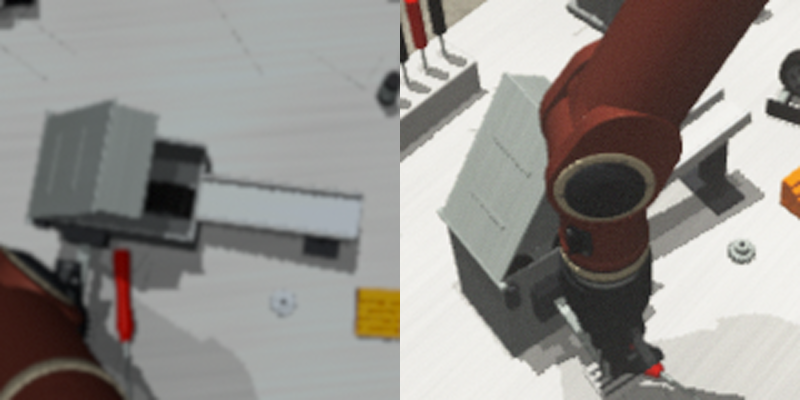

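The chute is empty and the lid is up. In the left half a black wheel shows inside the box at about (172,190). I'll check that zone closer with a model overlay.

```bash
python3 - <<'E'
from h import *
from bench import *
T=capture("top");im=cv2.cvtColor(T["color"],cv2.COLOR_RGB2BGR)
l,t,r,b=250,195,300,255;k=9
z=cv2.resize(np.clip(im[t:b,l:r].astype(float)*2.2,0,255).astype(np.uint8),None,fx=k,fy=k,interpolation=cv2.INTER_CUBIC)
z2=z.copy()
def pl(X,col):
    q=((proj(T,X)-[l,t]+.5)*k).round().astype(int);cv2.polylines(z,[q],True,col,1)
pl(box(BIN,[[.05,-.08,.125],[.05,.08,.125],[-.05,.08,.125],[-.05,-.08,.125]]),(0,0,255))
pl(box(BIN,[[.05,-.08,.076],[-.05,-.08,.076]]),(255,0,255))
for y,zz,c in((-.042,.036,(0,255,255)),(.025,.036,(0,255,0))):
    for x in(-.016,.016):pl(box(BIN,[[x,y+.032*np.cos(q),zz+.032*np.sin(q)] for q in np.arange(0,6.28,.2)]),c)
g=np.hstack([z,z2]);g=cv2.resize(g,(796,int(540*796/900)));cv2.imwrite("pics/b1.png",g)
E
```

```text
(no output)
```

View pics/b1.png

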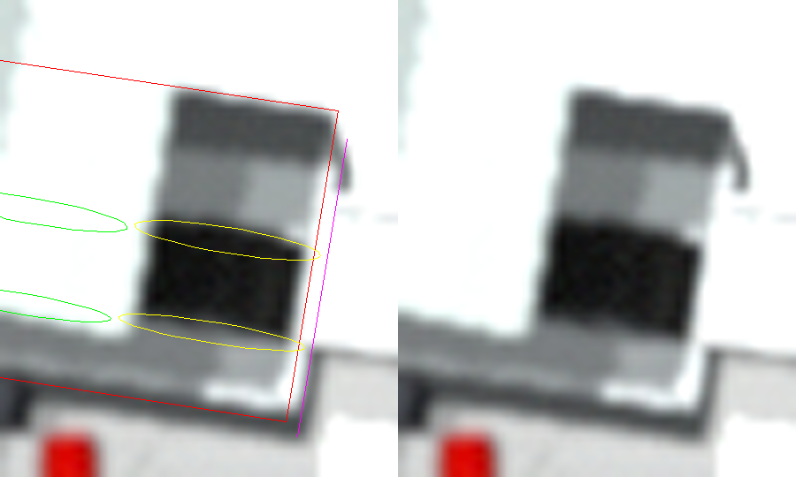

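The second wheel sits on the box floor just inside the entry and matches the yellow model. The first must be deeper in, under the lid. Now I'll ease the lever up at about 30 mm/s.

Emit:
arm_command(steps=[[0,0,-1,0,1],[0,0,-2.5,0,1],[0,0,-2.5,0,1],[0,0,-2.5,0,1],[0,0,-2.5,0,1],[0,0,-2.5,0,1],[0,0,-2.5,0,1],[0,0,-2.5,0,1]])

```text
t: 19.07
eef_pos: [0.4333, 0.2269, 0.0762]
eef_rot: [0.786, 0.618, -0.001, -0.001]
force: [-4.4, 1.2, 6.7]
opening: -0.0005
```

Emit:
arm_command(steps=[[0,0,-2.5,0,1],[0,0,-2.5,0,1],[0,0,-2.5,0,1],[0,0,-2.5,0,1],[0,0,-2.5,0,1],[0,0,-2.5,0,1],[0,0,-2,0,1],[0,0,-2,0,1]])

```text
t: 19.73
eef_pos: [0.4355, 0.2264, 0.0956]
eef_rot: [0.787, 0.617, 0.001, 0.0]
force: [-0.6, -0.2, 5.3]
opening: 0.0001
```

Emit:
arm_command(steps=[[0,0,-2,0,1],[0,0,-2,0,1],[0,0,-2,0,1],[0,0,-2,0,1],[0,0,-2,0,1],[0,0,-2,0,1],[0,0,-2,0,1],[0,0,-2,0,1]])

```text
t: 20.4
eef_pos: [0.4347, 0.2262, 0.1107]
eef_rot: [0.787, 0.618, -0.0, -0.0]
force: [-0.2, -1.1, 0.2]
opening: 0.0002
```

Emit:
arm_command(steps=[[0,0,-10,0,1],[0,0,-20,0,1],[0,0,-30,0,1],[0,0,-30,0,1],[-20,0,-10,0,1],[0,0,0,0,1],[0,0,0,0,1],[0,0,0,0,1]])

```text
t: 21.07
eef_pos: [0.4298, 0.2069, 0.21]
eef_rot: [0.787, 0.617, -0.001, -0.0]
force: [0.1, 0.4, -0.4]
opening: 0.0002
```

```bash
python3 l2.py c1
```

```text
top 0.83 [424. 164. 444. 189.]
side 0.95 [355. 124. 374. 146.]
```

View pics/c1.png

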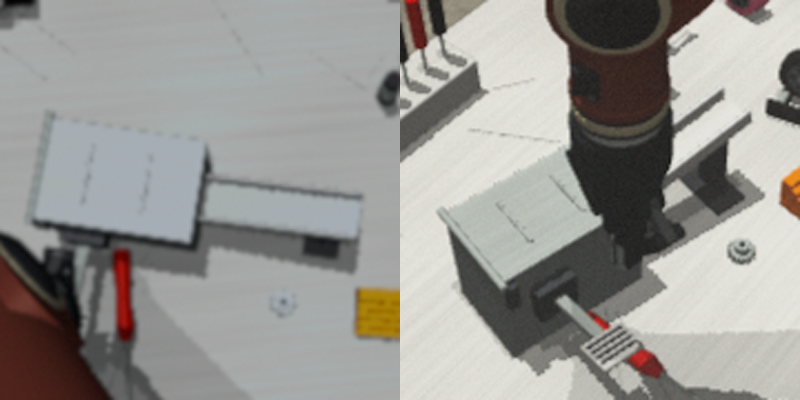

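The lid is shut flat, the chute is empty, the lever is at rest and the arm touches nothing. Handing in.

```bash
python3 - <<'E'
from bench import *
print(job.finish_job(),read_state()["t"])
E
```

```text
the job is handed in; nothing more can be done
the job is handed in; nothing more can be done
```

The job is handed in, finished at about 21 s of the 67 s allowed. Both wide ribbed wheels went onto the chute upright against the shut lid. I then pressed the lever and held the lid up while they rolled in, and let the lever back up at about 30 mm/s or slower.

- **Final pictures:** the lid is shut flat, the chute is empty, the lever is at rest, and the gripper is about 100 mm clear of the pad with near-zero force. The driver, pinion, gauge and damper look unmoved where they are in view. The oil bottle and rack were outside the last crop, and I didn't measure bystander positions.
- **Wheels inside:** with the lid raised, one wheel was clearly seen on the box floor just inside the entry, matching the model overlay. The other was hidden under the lid; I inferred it was inside from the empty chute and never saw it directly.
- **Disagreements:** my first estimate of the box position was off by about 3 px in the side camera. A refit brought the two cameras to within about 3 mm, and both wheels touched the chute at about the height I expected. The wheel-finding network missed the middle wheel in the rack, so I located it from the picture.

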